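# Load the rinse basket and lift it off its board

## Task

Put the three small copper pieces from the cork mat (the cup, the plain band and the finial) into the wire rinse basket while it stands on its wooden board. Then take the basket by its handle, lift it straight up about 12 cm clear of the board with all three pieces in it, and finish holding it there, still and level: do not put it down or let go. Never tip the basket, and leave everything else on the bench where it is.

Things in the scene. Friction and masses are not known exactly. Their poses are not given: they have to be found in the camera images.
- basket: Open wire basket, 260 (its x) x 160 (y) mm, walls 40 high and 4 thick, floor 4 mm, fine mesh, about 0.4 kg. Origin: centre of its underside. Flat uprights at x = 0, y = +-78 mm carry a fixed handle bar across its middle (point handle), leaving a loading bay of 119 x 152 mm on either side of the bar. Loose on the board, axes parallel to the board's, underside 24 mm above the bench
- handle (a point): Centre of the basket's handle bar, 75 mm above the basket's underside. Black plastic bar of rectangular section along the basket's y: 14 mm thick along x, 18 mm high (66 to 84 mm above the underside), 160 mm long; clear below it to the basket's floor. Axes as the basket's
- board: Wooden slatted drip board fixed to the bench, 280 (x) x 180 (y) mm, top 24 mm above the bench. Origin: centre of its underside, on the bench. It is on the left or the right of the bench, the mat on the other side
- mat: Thin square cork mat fixed to the bench, 250 x 250 mm, 4 mm thick. Origin: centre of its underside. The three pieces and the wooden punch stand on it in a two by two pattern about 100 mm apart along its x and y, any piece in any place, at least 75 mm from centre to centre
- cup: Small copper cup standing upright, open at the top, round: 52 mm across and vertical-sided from 20 to 30 mm height, foot 32 mm across, 40 mm high, rim 49 mm across, wall 3 mm, about 90 g. Origin: centre of its underside; z up
- band: Plain copper band (a short tube, open at both ends) standing on end: 44 mm outside, 37 mm inside diameter, 32 mm high, about 70 g. Origin: centre of its underside; z up
- finial: Small turned copper finial, solid of revolution standing on its foot, 50 mm high: foot disc 38 mm across and 7 mm high, neck 22 mm across at 13 mm, cylindrical body 32 mm across from 21 to 36 mm height, pointed top, about 110 g. Origin: centre of its underside; z up
- punch: Bystander: dark wooden doming punch, 42 mm across, 61 mm high with a rounded top, standing on the mat among the pieces. Origin: centre of its underside
- bowl: Bystander: large copper bowl, 116 mm across, 55 mm high, beyond the mat and board. Origin: centre of its underside
- hammer_a: Bystander: hammer with dark wooden handle lying at the left, along x. Origin: under its middle
- hammer_b: Bystander: hammer with lighter wooden handle lying at the right, along x. Origin: under its middle
- disc: Bystander: flat copper blank, 90 mm across, 5 mm thick, lying beyond the mat and board. Origin: centre of its underside
- jar: Bystander: closed jar, 60 mm across, 85 mm high, at the left. Origin: centre of its underside
- flux: Bystander: white plastic bottle, 54 mm across, 140 mm high, at the right. Origin: centre of its underside
Mind the look-alikes: they are no part of the job. What is shaped like the finial but green or turquoise is not meant.

How it is judged (in metres and radians):
On the way:
1. cup, band and finial all lie in the basket, let go, while the basket stands on its board (x of cup in the frame of basket between -0.126 and 0.126 m and y of cup in the frame of basket between -0.076 and 0.076 m and z of cup in the frame of basket between -0.002 and 0.04 m and contact force between the fingers and cup below 0.2 N and x of band in the frame of basket between -0.126 and 0.126 m and y of band in the frame of basket between -0.076 and 0.076 m and z of band in the frame of basket between -0.002 and 0.04 m and contact force between the fingers and band below 0.2 N and x of finial in the frame of basket between -0.126 and 0.126 m and y of finial in the frame of basket between -0.076 and 0.076 m and z of finial in the frame of basket between -0.002 and 0.04 m and contact force between the fingers and finial below 0.2 N and contact force between basket and board above 1 N), for 0.1 s.
At the end, for the whole second after the job is handed in: The three pieces lie in the basket below its rim, untouched; the fingers hold the basket off the board, its underside 90 to 200 mm over the board's top, centre within 80 mm of the board's centre in plan, within 0.1 rad of level, still (under 30 mm/s, 0.15 rad/s) (x of cup in the frame of basket between -0.126 and 0.126 m and y of cup in the frame of basket between -0.076 and 0.076 m and z of cup in the frame of basket between -0.002 and 0.04 m and contact force between the fingers and cup below 0.2 N and x of band in the frame of basket between -0.126 and 0.126 m and y of band in the frame of basket between -0.076 and 0.076 m and z of band in the frame of basket between -0.002 and 0.04 m and contact force between the fingers and band below 0.2 N and x of finial in the frame of basket between -0.126 and 0.126 m and y of finial in the frame of basket between -0.076 and 0.076 m and z of finial in the frame of basket between -0.002 and 0.04 m and contact force between the fingers and finial below 0.2 N and z of basket in the frame of board between 0.114 and 0.224 m and horizontal distance between basket and board below 0.08 m and angle between basket's own z axis and vertical below 0.1 rad and linear speed of basket below 0.03 m/s and angular speed of basket below 0.15 rad/s and contact force between the fingers and basket above 2 N and contact force between basket and board below 0.05 N); the arm keeps its last pose, push and grip.
It fails at once if the basket is tipped more than about 17 degrees (angle between basket's own z axis and vertical above 0.3 rad).
It fails at once if something else on the bench is shifted by more than 30 mm (distance of any of punch, bowl, hammer_a, hammer_b, disc, jar, flux from where it was at the start of the episode above 0.03 m).
It also fails if it takes over 72 s, if anything falls off the work surface, if the arm or the gripper's body presses on something with over 40 N, if the wrist force passes 120 N, or if a joint passes its speed limit or range.

## Robot

A 6-joint arm with a two-finger parallel gripper is mounted at the origin on the work surface. World frame = base frame: x ahead of the robot, y to its left, z up, the work surface at z = 0. Lengths are in mm, angles in rad, forces in N, time in s.
With the tool pointing down it reaches from about 350 to 975 mm from the base axis. Payload 7.1 kg.
Tool frame: the origin (TCP) lies midway between the tips of the shut fingers; the grasp point (between the pads) lies 19 mm behind it; z points along the fingers, y is the line along which they close (so a half turn about z gives the same grasp; the last joint's range is limited). The gripper opens to 88 mm and grips with 3 to 60 N. Pads are 20 mm wide; open, the fingers measure 115 mm over their backs; the gripper's body (75 mm by 178 mm) begins 61 mm behind the grasp point.
Start: joints at [-1.236, 0.423, 1.63, -0, 1.089, -0.019], TCP at [216.557, -586.266, 201.175] pointing down, gripper open.
Joint ranges: [-3, 3], [-0.9, 2.11], [0.09, 2.58], [-1.31, 4.45], [0.11, 2.69], [-2.54, 2.54]. Speed limits (rad/s): [2.39, 2.39, 3.01, 3.14, 3.14, 3.14].

## Interface

Orientations are given as a rotation vector (axis times angle).
In Python, from workcell import get_obs, get_image, camera_params, close_job gives the robot as it stands.
- The arm moves only by the shell command python3 -m creep 'ROWS' [OPENING]. ROWS is a JSON object of lists of equal length, an entry for each row: "delta_pos": the shift along the tool's x, y, z in m, a list of three; "twist": the turn, a rotation vector about the tool's x, y, z in degrees, a list of three. A call has 1 to 20 rows; each row shifts and turns the commanded pose from where the row before left it, along the tool's axes as they then stand; what a row does not reach is not made up. A row lasts 1/12 s, in which the tool goes at most 41.7 mm and 7.16 degrees, less where a joint would pass 70% of its speed; a pose out of reach is approached as far as the arm can. A call with a gripper value outside its range is refused whole. OPENING is the opening, from 0 (shut) to 1 (fully open), set as the call begins (- or left out, the last holds). The fingers move at their own pace and stop on an object; the grip force is fixed at half the most. Time passes only in rows, so rows that do not move let the fingers close. It gives the time, the measured TCP pose, the force, the opening and the grip force at its end, in the units of the state.
- get_obs(): the state, without advancing time (a new reading comes with each control period).
- get_image(name): name is "side" or "top"; returns (picture, depth): 400x640x3 uint8, red, green, blue; 400x640 float32, mm along the optical axis (not along the pixel's ray), 0 where there is no reading.
- camera_params(name): a dict with "camera_matrix" (3x3 intrinsics, pixels), "extrinsics" (4x4, takes a point from camera to world coordinates). Camera axes: x right, y down, z forward; pixel columns grow to the right and rows downward; lengths in mm; the calibration is good to about 2 mm. A picture is of the moment at which its call begins. camera_params takes no time and is no camera call.
- close_job(): hands the job in; it is judged then, once.
The state is a dict: "t": time; "qpos": joint angles; "qvel": joint speeds; "joint_torque": joint torques, N m; "ee_pos": TCP position; "orientation": TCP orientation; "ft_force": force on the tool from outside, world axes, zero at the start; "moment": the same for the moment, N m; "width": finger opening in mm; "grasp_force": force on a finger pad.
Only numpy, scipy, OpenCV 4.12 (cv2) and the standard library are available. Lean on these libraries where they do the work, as an engineer would, in place of code of your own. Each camera call takes 0.05 s, during which the arm holds its last target. There are 200 camera calls.

## Working session

There is one attempt and no reset: what is moved stays moved. The work goes in short steps, Python scripts to look and compute and a shell command to move; the robot and the scene stay as the last step left them, time stands still between calls to the robot, and variables do not carry over. Pictures are saved under pics/ and viewed, at most 10 in all, crops included, and the job is handed in when it is done.

```bash
mkdir -p pics; ls; python3 - <<'E'
from workcell import *
import cv2,numpy as np
o=get_obs();print({k:np.round(v,3).tolist() for k,v in o.items()})
for n in("top","side"):
    im,d=get_image(n);np.savez(f"pics/{n}0.npz",im=im,d=d)
    cv2.imwrite(f"pics/{n}0.png",im[:,:,::-1]);p=camera_params(n);print(n,np.round(p["camera_matrix"],1).tolist(),np.round(p["extrinsics"],3).tolist())
E
```

```text
pics
{'t': 0.0, 'qpos': [-1.236, 0.424, 1.631, 0.0, 1.089, -0.019], 'qvel': [0.0, -0.0, 0.002, 0.001, -0.003, 0.0], 'joint_torque': [0.001, -54.462, -27.367, 0.064, 0.023, -0.0], 'ee_pos': [216.371, -585.736, 200.413], 'orientation': [-3.091, -0.553, 0.0], 'ft_force': [0.087, -0.175, -0.522], 'moment': [0.028, 0.006, -0.019], 'grasp_force': 0.0, 'width': 87.979}
top [[381.0, 0.0, 317.1], [0.0, 381.0, 198.8], [0.0, 0.0, 1.0]] [[-0.003, -0.997, 0.078, 456.098], [-1.0, 0.003, 0.005, 12.176], [-0.006, -0.078, -0.997, 1382.546], [0.0, 0.0, 0.0, 1.0]]
side [[363.0, 0.0, 315.8], [0.0, 363.0, 197.8], [0.0, 0.0, 1.0]] [[0.924, -0.304, 0.233, 265.06], [-0.383, -0.71, 0.591, -713.512], [-0.014, -0.635, -0.773, 1026.724], [0.0, 0.0, 0.0, 1.0]]
```

View pics/top0.png

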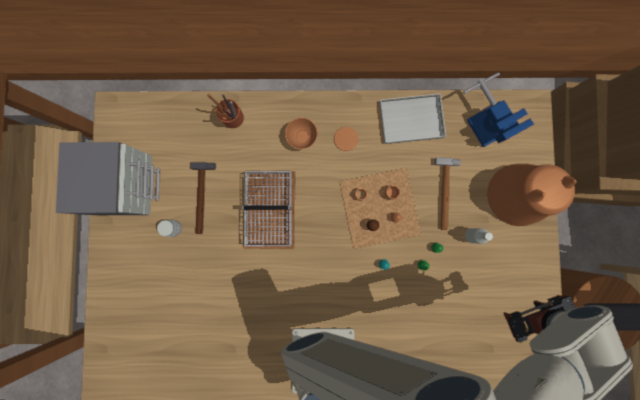

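View pics/side0.png

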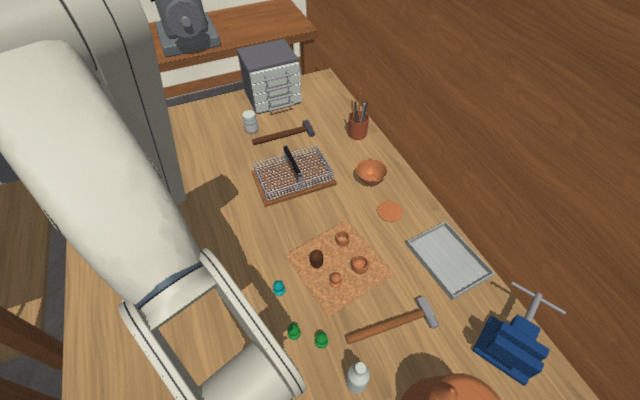

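The pieces on the mat in the top view are at about (358,195) and (391,192), one cup and one band. The finial is at (396,217) and the dark punch at (373,225). Finial look-alikes are teal (384,265), green (424,265) and green (438,248), all off the mat. The basket is at (268,208). Next is a close crop of both views.

```bash
cat > h.py <<'E'
import cv2,numpy as np
from workcell import *
def ray(n,uv):
    p=camera_params(n);K=np.array(p["camera_matrix"]);E=np.array(p["extrinsics"])
    return E[:3,3],E[:3,:3]@np.linalg.inv(K)@[uv[0],uv[1],1]
def onz(n,uv,z):
    o,d=ray(n,uv);return o+d*(z-o[2])/d[2]
def tri(a,b):
    (o1,d1),(o2,d2)=ray("top",a),ray("side",b)
    s=np.linalg.lstsq(np.c_[d1,-d2],o2-o1,rcond=None)[0]
    p,q=o1+s[0]*d1,o2+s[1]*d2
    return (p+q)/2,np.linalg.norm(p-q)
def cloud(n,d):
    p=camera_params(n);K=np.array(p["camera_matrix"]);E=np.array(p["extrinsics"])
    v,u=np.indices(d.shape);P=np.stack([(u-K[0,2])/K[0,0]*d,(v-K[1,2])/K[1,1]*d,d],-1)
    return P@E[:3,:3].T+E[:3,3]
E
python3 - <<'E'
import cv2,numpy as np
t=np.load("pics/top0.npz")["im"][160:255,335:425,::-1];s=np.load("pics/side0.npz")["im"][215:315,280:395,::-1]
r=lambda i:cv2.resize(i,(390,390),interpolation=cv2.INTER_CUBIC)
cv2.imwrite("pics/crop.png",np.hstack([r(t),r(s)]))
t=np.load("pics/top0.npz")["im"][160:260,230:310,::-1];s=np.load("pics/side0.npz")["im"][135:210,240:345,::-1]
cv2.imwrite("pics/bask.png",np.hstack([cv2.resize(t,None,fx=5,fy=5),cv2.resize(s,(390,500))]))
E
```

```text
(no output)
```

View pics/crop.png

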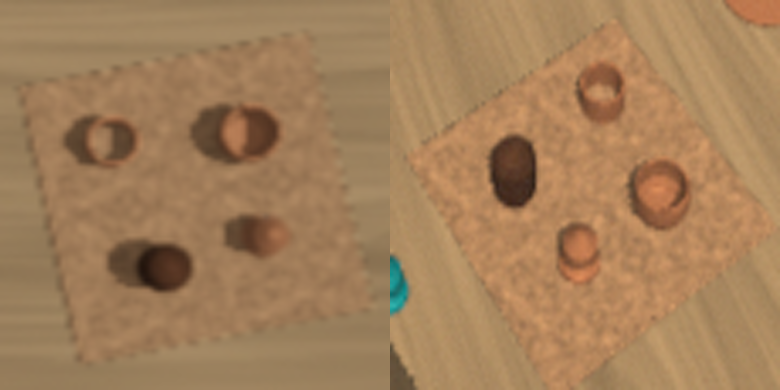

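View pics/bask.png

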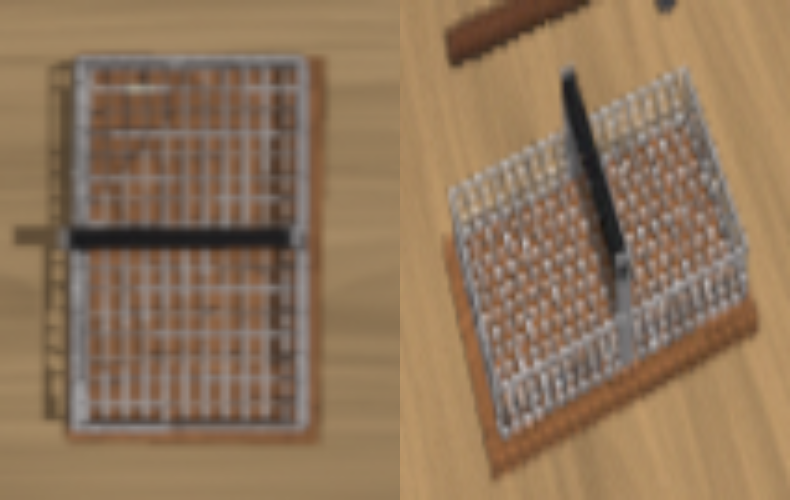

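The crop confirms the choice. In the top view, band (360,194) is see-through, cup (392,192) has a closed floor, and the copper finial is at (396,217). The punch at (373,225) is dark. The basket's bar runs in y at row ~207, so the basket's long x lies along world x. Now to measure.

```bash
python3 - <<'E'
from h import *
T=np.load("pics/top0.npz");S=np.load("pics/side0.npz")
px={"band":((360.4,194.3),(342.5,236)),"cup":((392.5,192.4),(359.6,262.5)),"finial":((396.4,217.2),(335.7,275)),"punch":((373,225),(317,258))}
C={n:cloud(n,np.array(D["d"],float)) for n,D in (("top",T),("side",S))}
ok=lambda P,d:(d>0)
for k,(a,b) in px.items():
    p,e=tri(a,b);print(k,"tri",p.round(1),"gap",round(e,1))
    for n,D in(("top",T),("side",S)):
        P=C[n];m=(np.hypot(P[...,0]-p[0],P[...,1]-p[1])<42)&(D["d"]>0)&(P[...,2]>14)
        Q=P[m];z=np.percentile(Q[:,2],97);Qt=Q[Q[:,2]>z-9]
        c,r=cv2.minEnclosingCircle(Qt[:,:2].astype(np.float32))
        print("  ",n,len(Q),"ztop",z.round(1),"circ",np.round(c,1),round(r,1),"mean",Qt[:,:2].mean(0).round(1))
P=C["top"];im=T["im"].astype(int)
v,u=np.indices(im.shape[:2])
box=(u>230)&(u<310)&(v>155)&(v<260)
m=(box&(im.max(2)<55)&(P[...,2]>80)).astype(np.uint8)
ys,xs=np.nonzero(m);print("bar z",np.median(P[m>0][:,2]))
r=cv2.minAreaRect(np.c_[xs,ys].astype(np.float32));print("bar px",r)
for zz in(99,108):
  print([onz("top",q,zz).round(1)[:2].tolist() for q in cv2.boxPoints(r)],onz("top",r[0],zz).round(1))
Q=P[box&(P[...,2]>50)&(P[...,2]<75)]
r=cv2.minAreaRect(Q[:,:2].astype(np.float32));print("rim",r,Q[:,2].mean())
Q=P[box&(P[...,2]>15)&(P[...,2]<34)];r=cv2.minAreaRect(Q[:,:2].astype(np.float32));print("board",r,np.median(Q[:,2]))
m=(u>335)&(u<425)&(v>160)&(v<255);print("mat z",np.median(P[m][:,2]))
ms=cv2.inRange(S["im"],(0,0,0),(50,50,50))[140:195,275:310];ys,xs=np.nonzero(ms);print("side bar",cv2.minAreaRect(np.c_[xs+275,ys+140].astype(np.float32)))
E
```

```text
band tri [ 580.4 -135.4   32.2] gap 5.4
   top 57 ztop 38.5 circ [ 580.4 -136.7] 21.6 mean [ 580.7 -137.8]
   side 124 ztop 39.2 circ [ 580.9 -136.4] 22.8 mean [ 580.4 -137. ]
cup tri [ 585.6 -248.    39.6] gap 4.2
   top 97 ztop 48.5 circ [ 586.5 -248.4] 25.3 mean [ 584.8 -247.9]
   side 204 ztop 46.9 circ [ 586. -250.] 26.7 mean [ 586.9 -252.2]
finial tri [ 498.8 -259.5   43.8] gap 6.2
   top 77 ztop 53.3 circ [ 498.3 -261.9] 13.5 mean [ 498.  -262.7]
   side 130 ztop 54.0 circ [ 497.4 -265. ] 14.8 mean [ 497.5 -265.3]
punch tri [ 471.9 -178.6   32.9] gap 6.4
   top 126 ztop 66.2 circ [ 470.3 -177.5] 17.3 mean [ 470.9 -176.7]
   side 201 ztop 67.6 circ [ 470.7 -178.5] 17.1 mean [ 471.3 -180.2]
bar z 107.84087437650192
bar px ((265.5, 207.5), (3.0, 43.0), 90.0)
[[533.4, 266.1], [532.9, 120.8], [522.8, 120.7], [523.2, 266.0]] [528.1 193.4  99. ]
[[532.8, 264.3], [532.4, 120.0], [522.3, 120.0], [522.7, 264.2]] [527.6 192.1 108. ]
rim ((529.2293701171875, 190.9659423828125), (258.47039794921875, 160.18222045898438), 0.36505910754203796) 63.38924662091695
board ((527.68212890625, 190.84857177734375), (179.56813049316406, 278.35394287109375), 88.477783203125) 23.59020626238248
mat z 2.73203820298761
side bar ((292.0186767578125, 160.99024963378906), (32.227394104003906, 4.091698169708252), 62.35402297973633)
```

```bash
python3 -m creep '{"delta_pos":[[0,0,0],[0,0,0],[0,0,0],[0.0176,-0.0202,0],[0.0176,-0.0202,0],[0.0176,-0.0202,0],[0.0176,-0.0202,0],[0.0176,-0.0202,0],[0.0176,-0.0202,0],[0.0176,-0.0202,0],[0.0176,-0.0202,0],[0.0176,-0.0202,0],[0.0176,-0.0202,0],[0.0176,-0.0202,0],[0.0176,-0.0202,0],[0.0176,-0.0202,0],[0.0176,-0.0202,0],[0.0176,-0.0202,0],[0.0176,-0.0202,0],[0,0,0]],"twist":[[0,0,6.77],[0,0,6.77],[0,0,6.77],[0,0,0],[0,0,0],[0,0,0],[0,0,0],[0,0,0],[0,0,0],[0,0,0],[0,0,0],[0,0,0],[0,0,0],[0,0,0],[0,0,0],[0,0,0],[0,0,0],[0,0,0],[0,0,0],[0,0,0]]}' 0.62
```

```text
t: 1.77
ee_pos: [500.6, -260.3, 201.0]
orientation: [-3.141, -0.004, -0.001]
ft_force: [-0.4, -0.0, 0.1]
width: 54.6
grasp_force: 0.0
```

```bash
python3 -m creep '{"delta_pos":[[0,0,0.02],[0,0,0.02],[0,0,0.02],[0,0,0.02],[0,0,0.02],[0,0,0.02],[0,0,0.01],[0,0,0],[0,0,0],[0,0,0]],"twist":[[0,0,0],[0,0,0],[0,0,0],[0,0,0],[0,0,0],[0,0,0],[0,0,0],[0,0,0],[0,0,0],[0,0,0]]}'; python3 -c "
from h import *
for n in('top','side'):
    im,d=get_image(n);np.savez(f'pics/{n}1.npz',im=im,d=d)
    cv2.imwrite(f'pics/{n}1.png',im[:,:,::-1])
c=cv2.resize(cv2.imread('pics/side1.png')[200:320,260:420],(800,600));cv2.imwrite('pics/c1.png',c)"
```

```text
t: 2.6
ee_pos: [498.9, -263.8, 72.1]
orientation: [3.141, -0.001, 0.002]
ft_force: [-0.3, 0.1, 1.1]
width: 54.4
grasp_force: 0.0
```

View pics/c1.png

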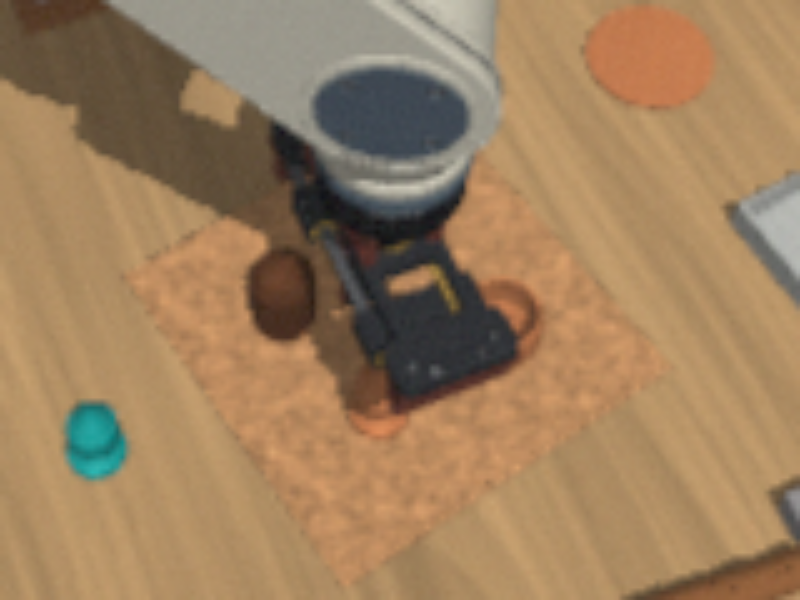

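The gripper, at (430,340) in the crop, hangs centred above the finial at (375,405), and the punch at (280,295) is clear. Descend and grip.

```bash
Z='[0,0,0]'; python3 -m creep '{"delta_pos":[[-0.0005,0,0.014],[0,0,0.014],[0,0,0.014],[0,0,0.01],[0,0,0.006],[0,0,0],[0,0,0]],"twist":[[0,0,0],[0,0,0],[0,0,0],[0,0,0],[0,0,0],[0,0,0],[0,0,0]]}'
python3 -m creep '{"delta_pos":[[0,0,0],[0,0,0],[0,0,0],[0,0,0],[0,0,0],[0,0,0],[0,0,0],[0,0,0]],"twist":[[0,0,0],[0,0,0],[0,0,0],[0,0,0],[0,0,0],[0,0,0],[0,0,0],[0,0,0]]}' 0
```

```text
t: 3.28
ee_pos: [498.1, -263.4, 13.5]
orientation: [3.142, -0.001, 0.0]
ft_force: [0.4, -0.5, -0.5]
width: 54.3
grasp_force: 0.0
t: 3.95
ee_pos: [498.2, -263.4, 13.6]
orientation: [3.141, -0.001, 0.001]
ft_force: [-0.5, 0.3, 5.8]
width: 29.5
grasp_force: 30.0
```

```bash
python3 -m creep '{"delta_pos":[[0,0,-0.01],[0,0,-0.02],[0,0,-0.03],[0,0,-0.03],[0,0,-0.03],[0,0,-0.01],[0,0,0],[0,0,0]],"twist":[[0,0,0],[0,0,0],[0,0,0],[0,0,0],[0,0,0],[0,0,0],[0,0,0],[0,0,0]]}' 
python3 -m creep '{"delta_pos":[[0.004,-0.023,0],[0.004,-0.023,0],[0.004,-0.023,0],[0.004,-0.023,0],[0.004,-0.023,0],[0.004,-0.023,0],[0.004,-0.023,0],[0.004,-0.023,0],[0.004,-0.023,0],[0.004,-0.023,0],[0.004,-0.023,0],[0.004,-0.023,0],[0.004,-0.023,0],[0.004,-0.023,0],[0.004,-0.023,0],[0.004,-0.023,0],[0.004,-0.023,0],[0.004,-0.023,0],[0.004,-0.023,0],[0.001,-0.023,0]],"twist":[[0,0,0],[0,0,0],[0,0,0],[0,0,0],[0,0,0],[0,0,0],[0,0,0],[0,0,0],[0,0,0],[0,0,0],[0,0,0],[0,0,0],[0,0,0],[0,0,0],[0,0,0],[0,0,0],[0,0,0],[0,0,0],[0,0,0],[0,0,0]]}'
```

```text
t: 4.62
ee_pos: [497.6, -263.1, 142.9]
orientation: [3.142, -0.001, 0.0]
ft_force: [-0.4, -1.1, -1.2]
width: 30.0
grasp_force: 30.0
t: 6.28
ee_pos: [574.0, 197.4, 140.3]
orientation: [3.14, -0.001, -0.006]
ft_force: [-0.7, 0.2, -1.0]
width: 30.6
grasp_force: 30.0
```

```bash
python3 -m creep '{"delta_pos":[[0,0,0],[0,0,0.015],[0,0,0.02],[0,0,0.02],[0,0,0.02],[0,0,0.015],[0,0,0.009],[0,0,0.003],[0,0,0],[0,0,0]],"twist":[[0,0,0],[0,0,0],[0,0,0],[0,0,0],[0,0,0],[0,0,0],[0,0,0],[0,0,0],[0,0,0],[0,0,0]]}' 
python3 -m creep '{"delta_pos":[[0,0,0],[0,0,0],[0,0,0],[0,0,0],[0,0,0]],"twist":[[0,0,0],[0,0,0],[0,0,0],[0,0,0],[0,0,0]]}' 0.62
python3 -m creep '{"delta_pos":[[0,0,-0.01],[0,0,-0.02],[0,0,-0.03],[0,0,-0.03],[0,0,-0.01],[0,0,0]],"twist":[[0,0,0],[0,0,0],[0,0,0],[0,0,0],[0,0,0],[0,0,0]]}'
```

```text
t: 7.12
ee_pos: [575.3, 196.5, 41.2]
orientation: [3.142, -0.001, -0.0]
ft_force: [-0.3, 0.4, -1.4]
width: 30.0
grasp_force: 30.0
t: 7.53
ee_pos: [575.5, 196.8, 41.7]
orientation: [-3.141, 0.001, -0.001]
ft_force: [0.0, -0.4, -0.2]
width: 54.1
grasp_force: 0.0
t: 8.03
ee_pos: [577.3, 197.4, 144.8]
orientation: [-3.14, 0.001, -0.01]
ft_force: [0.6, 0.5, -0.2]
width: 54.5
grasp_force: 0.0
```

```bash
python3 -m creep '{"delta_pos":[[0.005,0.0222,0],[0,0.0222,0],[0,0.0222,0],[0,0.0222,0],[0,0.0222,0],[0,0.0222,0],[0,0.0222,0],[0,0.0222,0],[0,0.0222,0],[0,0.0222,0],[0,0.0222,0],[0,0.0222,0],[0,0.0222,0],[0,0.0222,0],[0,0.0222,0],[0,0,0],[0,0,0],[0,0,0]],"twist":[[0,0,0],[0,0,0],[0,0,0],[0,0,0],[0,0,0],[0,0,0],[0,0,0],[0,0,0],[0,0,0],[0,0,0],[0,0,0],[0,0,0],[0,0,0],[0,0,0],[0,0,0],[0,0,0],[0,0,0],[0,0,0]]}' 0.78
python3 -c "
from h import *
im,d=get_image('top');np.savez('pics/top2.npz',im=im,d=d)
c=cv2.resize(im[160:255,230:310,::-1],(500,594));cv2.imwrite('pics/c2.png',c)"
```

```text
t: 9.53
ee_pos: [579.2, -135.6, 140.1]
orientation: [-3.141, 0.002, 0.003]
ft_force: [0.4, -0.4, -0.1]
width: 68.0
grasp_force: 0.0
```

View pics/c2.png

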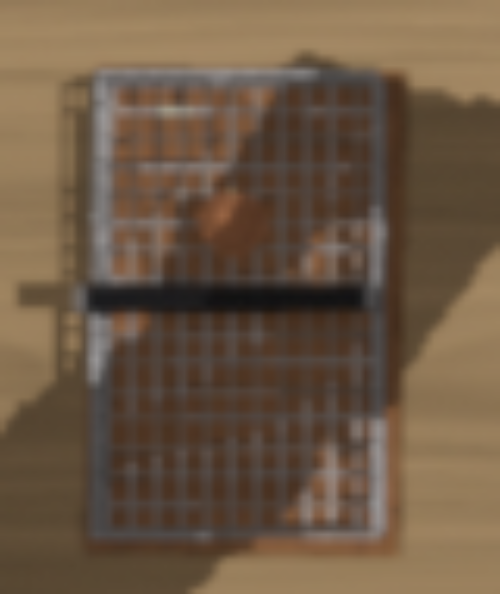

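The finial stands in the +x bay at crop (232,222), and the basket has not moved. Now the band.

```bash
python3 -m creep '{"delta_pos":[[0.001,0.001,0.02],[0,0,0.025],[0,0,0.025],[0,0,0.02],[0,0,0.02],[0,0,0.015],[0,0,0.007],[0,0,0],[0,0,0]],"twist":[[0,0,0],[0,0,0],[0,0,0],[0,0,0],[0,0,0],[0,0,0],[0,0,0],[0,0,0],[0,0,0]]}' 
python3 -m creep '{"delta_pos":[[0,0,0],[0,0,0],[0,0,0],[0,0,0],[0,0,0],[0,0,0],[0,0,0],[0,0,0]],"twist":[[0,0,0],[0,0,0],[0,0,0],[0,0,0],[0,0,0],[0,0,0],[0,0,0],[0,0,0]]}' 0
python3 -m creep '{"delta_pos":[[0,0,-0.01],[0,0,-0.02],[0,0,-0.03],[0,0,-0.03],[0,0,-0.03],[0,0,-0.01],[0,0,0],[0,0,0]],"twist":[[0,0,0],[0,0,0],[0,0,0],[0,0,0],[0,0,0],[0,0,0],[0,0,0],[0,0,0]]}'
```

```text
t: 10.33
ee_pos: [581.0, -136.6, 9.3]
orientation: [-3.141, -0.0, 0.001]
ft_force: [0.1, 0.5, -0.6]
width: 68.5
grasp_force: 0.0
t: 11.0
ee_pos: [581.4, -137.5, 9.9]
orientation: [3.141, -0.001, 0.001]
ft_force: [-1.4, -0.1, 6.7]
width: 42.5
grasp_force: 30.0
t: 11.67
ee_pos: [580.7, -137.3, 139.0]
orientation: [3.142, -0.001, 0.0]
ft_force: [0.0, -0.1, -0.9]
width: 42.1
grasp_force: 30.0
```

```bash
python3 -m creep '{"delta_pos":[[0.003,-0.023,0],[0.003,-0.023,0],[0.003,-0.023,0],[0.003,-0.023,0],[0.003,-0.023,0],[0.003,-0.023,0],[0.003,-0.023,0],[0.003,-0.023,0],[0.003,-0.023,0],[0.003,-0.023,0],[0.003,-0.023,0],[0.003,-0.023,0],[0.003,-0.023,0],[0.005,-0.023,0],[0,0,0],[0,0,0],[0,0,0]],"twist":[[0,0,0],[0,0,0],[0,0,0],[0,0,0],[0,0,0],[0,0,0],[0,0,0],[0,0,0],[0,0,0],[0,0,0],[0,0,0],[0,0,0],[0,0,0],[0,0,0],[0,0,0],[0,0,0],[0,0,0]]}'
python3 -m creep '{"delta_pos":[[0,0,0.015],[0,0,0.02],[0,0,0.02],[0,0,0.02],[0,0,0.015],[0,0,0.01],[0,0,0.003],[0,0,0],[0,0,0]],"twist":[[0,0,0],[0,0,0],[0,0,0],[0,0,0],[0,0,0],[0,0,0],[0,0,0],[0,0,0],[0,0,0]]}'
```

```text
t: 13.08
ee_pos: [623.8, 183.9, 137.1]
orientation: [3.14, -0.001, -0.005]
ft_force: [-0.3, 0.2, -0.5]
width: 42.2
grasp_force: 30.0
t: 13.83
ee_pos: [625.7, 184.3, 36.7]
orientation: [-3.141, 0.002, -0.001]
ft_force: [-0.3, 0.0, -0.3]
width: 42.1
grasp_force: 30.0
```

```bash
python3 -m creep '{"delta_pos":[[0,0,0.002],[0,0,0]],"twist":[[0,0,0],[0,0,0]]}'
python3 -m creep '{"delta_pos":[[0,0,0],[0,0,0],[0,0,0],[0,0,0],[0,0,0]],"twist":[[0,0,0],[0,0,0],[0,0,0],[0,0,0],[0,0,0]]}' 0.72
python3 -m creep '{"delta_pos":[[0,0,-0.01],[0,0,-0.02],[0,0,-0.03],[0,0,-0.03],[0,0,-0.015],[0,0,0],[0,0,0]],"twist":[[0,0,0],[0,0,0],[0,0,0],[0,0,0],[0,0,0],[0,0,0],[0,0,0]]}'
python3 -m creep '{"delta_pos":[[-0.002,0.0228,0],[-0.002,0.0228,0],[-0.002,0.0228,0],[-0.002,0.0228,0],[-0.002,0.0228,0],[-0.002,0.0228,0],[-0.002,0.0228,0],[-0.002,0.0228,0],[-0.002,0.0228,0],[-0.002,0.0228,0],[-0.002,0.0228,0],[-0.002,0.0228,0],[-0.002,0.0228,0],[-0.002,0.0228,0],[-0.002,0.0228,0],[-0.002,0.0228,0],[-0.002,0.0228,0],[-0.002,0.0228,0],[-0.003,0.0228,0],[0,0,0]],"twist":[[0,0,0],[0,0,0],[0,0,0],[0,0,0],[0,0,0],[0,0,0],[0,0,0],[0,0,0],[0,0,0],[0,0,0],[0,0,0],[0,0,0],[0,0,0],[0,0,0],[0,0,0],[0,0,0],[0,0,0],[0,0,0],[0,0,0],[0,0,0]]}' 0.9
python3 -c "
from h import *
import numpy as np
im,d=get_image('top')
c=cv2.resize(im[160:255,230:310,::-1],(400,475))
s,_=get_image('side');c2=cv2.resize(s[215:310,280:395,::-1],(400,475))
cv2.imwrite('pics/c3.png',np.hstack([c,c2]))
o=get_obs();print(o['ee_pos'])"
```

```text
t: 14.0
ee_pos: [625.8, 184.7, 34.9]
orientation: [-3.141, 0.001, -0.002]
ft_force: [-0.2, 0.3, -0.3]
width: 42.0
grasp_force: 30.0
t: 14.42
ee_pos: [625.3, 184.7, 34.3]
orientation: [-3.142, 0.001, -0.0]
ft_force: [0.0, -0.2, -0.0]
width: 63.2
grasp_force: 0.0
t: 15.0
ee_pos: [625.8, 184.8, 140.5]
orientation: [-3.141, 0.001, -0.004]
ft_force: [-0.3, 0.6, -0.4]
width: 62.8
grasp_force: 0.0
t: 16.67
ee_pos: [584.4, -251.6, 137.3]
orientation: [-3.141, 0.005, 0.004]
ft_force: [-0.5, 0.3, -0.2]
width: 79.1
grasp_force: 0.0
[ 584.68204994 -248.63203974  137.49387255]
```

View pics/c3.png

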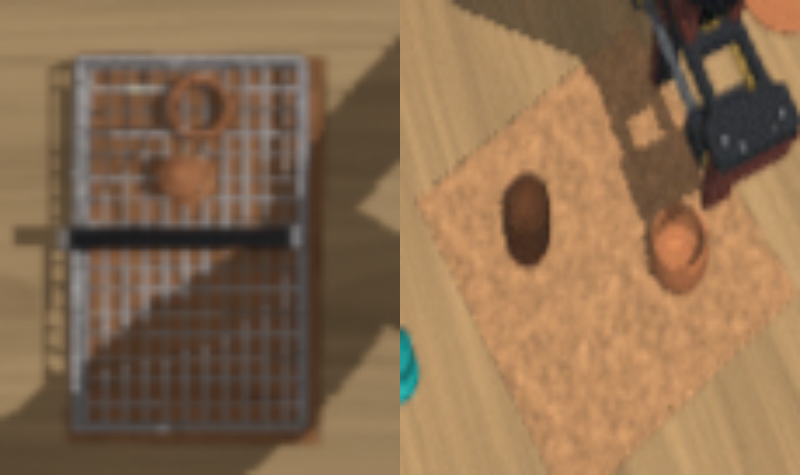

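Band (200,105) and finial (185,178) both stand in the basket. The cup, at (678,250) in the right crop, is undisturbed. Pick the cup.

```bash
python3 -m creep '{"delta_pos":[[0.001,0,0.02],[0,0,0.025],[0,0,0.025],[0,0,0.02],[0,0,0.02],[0,0,0.012],[0,0,0.005],[0,0,0],[0,0,0]],"twist":[[0,0,0],[0,0,0],[0,0,0],[0,0,0],[0,0,0],[0,0,0],[0,0,0],[0,0,0],[0,0,0]]}' 
python3 -m creep '{"delta_pos":[[0,0,0],[0,0,0],[0,0,0],[0,0,0],[0,0,0],[0,0,0],[0,0,0],[0,0,0]],"twist":[[0,0,0],[0,0,0],[0,0,0],[0,0,0],[0,0,0],[0,0,0],[0,0,0],[0,0,0]]}' 0
python3 -m creep '{"delta_pos":[[0,0,-0.01],[0,0,-0.02],[0,0,-0.03],[0,0,-0.03],[0,0,-0.03],[0,0,-0.015],[0,0,0],[0,0,0]],"twist":[[0,0,0],[0,0,0],[0,0,0],[0,0,0],[0,0,0],[0,0,0],[0,0,0],[0,0,0]]}'
```

```text
t: 17.52
ee_pos: [587.2, -248.2, 12.5]
orientation: [3.142, -0.0, 0.0]
ft_force: [0.1, 0.0, 0.0]
width: 78.9
grasp_force: 0.0
t: 18.18
ee_pos: [587.2, -248.7, 12.7]
orientation: [3.141, -0.001, 0.001]
ft_force: [-1.2, 0.9, 5.4]
width: 48.6
grasp_force: 30.0
t: 18.85
ee_pos: [587.1, -248.6, 147.9]
orientation: [3.141, -0.001, 0.002]
ft_force: [0.1, 0.7, -1.7]
width: 48.5
grasp_force: 30.0
```

```bash
python3 -m creep '{"delta_pos":[[-0.0067,-0.022,0],[-0.0067,-0.022,0],[-0.0067,-0.022,0],[-0.0067,-0.022,0],[-0.0067,-0.022,0],[-0.0067,-0.022,0],[-0.0067,-0.022,0],[-0.0067,-0.022,0],[-0.0067,-0.022,0],[-0.0067,-0.022,0],[-0.0067,-0.022,0],[-0.0067,-0.022,0],[-0.0067,-0.022,0],[-0.0067,-0.022,0],[-0.0067,-0.022,0],[-0.0067,-0.022,0],[-0.0067,-0.022,0],[-0.0067,-0.022,0],[-0.0067,-0.022,0],[-0.0067,-0.022,0]],"twist":[[0,0,0],[0,0,0],[0,0,0],[0,0,0],[0,0,0],[0,0,0],[0,0,0],[0,0,0],[0,0,0],[0,0,0],[0,0,0],[0,0,0],[0,0,0],[0,0,0],[0,0,0],[0,0,0],[0,0,0],[0,0,0],[0,0,0],[0,0,0]]}'
python3 -m creep '{"delta_pos":[[0,0,0],[0,0,0],[0,0,0.015],[0,0,0.02],[0,0,0.02],[0,0,0.02],[0,0,0.015],[0,0,0.01],[0,0,0.005],[0,0,0],[0,0,0]],"twist":[[0,0,0],[0,0,0],[0,0,0],[0,0,0],[0,0,0],[0,0,0],[0,0,0],[0,0,0],[0,0,0],[0,0,0],[0,0,0]]}'
```

```text
t: 20.52
ee_pos: [451.2, 192.0, 145.3]
orientation: [3.14, -0.001, -0.006]
ft_force: [0.6, 0.1, -1.9]
width: 48.8
grasp_force: 30.0
t: 21.43
ee_pos: [453.4, 191.3, 42.2]
orientation: [3.141, -0.002, -0.0]
ft_force: [0.2, 0.1, -0.8]
width: 48.8
grasp_force: 30.0
```

```bash
python3 -m creep '{"delta_pos":[[0,0,0.003],[0,0,0.001],[0,0,0]],"twist":[[0,0,0],[0,0,0],[0,0,0]]}'
python3 -m creep '{"delta_pos":[[0,0,0],[0,0,0],[0,0,0],[0,0,0],[0,0,0]],"twist":[[0,0,0],[0,0,0],[0,0,0],[0,0,0],[0,0,0]]}' 0.78
python3 -m creep '{"delta_pos":[[0,0,-0.01],[0,0,-0.02],[0,0,-0.03],[0,0,-0.03],[0,0,-0.03],[0,0,-0.015],[0,0,0],[0,0,0]],"twist":[[0,0,0],[0,0,0],[0,0,0],[0,0,0],[0,0,0],[0,0,0],[0,0,0],[0,0,0]]}'
python3 -m creep '{"delta_pos":[[0.015,0,0],[0.015,0,0],[0.015,0,0],[0.015,0,0],[0.015,0,0],[0,0,0],[0,0,0],[0,0,0],[0,0,0],[0,0,0],[0,0,0],[0,0,0],[0,0,0],[0,0,0],[0,0,0],[0,0,0],[0,0,0],[0,0,0],[0,0,0],[0,0,0]],"twist":[[0,0,0],[0,0,0],[0,0,0],[0,0,0],[0,0,0],[0,0,-6],[0,0,-6],[0,0,-6],[0,0,-6],[0,0,-6],[0,0,-6],[0,0,-6],[0,0,-6],[0,0,-6],[0,0,-6],[0,0,-6],[0,0,-6],[0,0,-6],[0,0,-6],[0,0,-6]]}' 0.55
python3 -m creep '{"delta_pos":[[0,0,0],[0,0,0],[0,0,0]],"twist":[[0,0,0],[0,0,0],[0,0,0]]}'
python3 - <<'E'
from h import *
T,d=get_image('top');s,_=get_image('side')
cv2.imwrite('pics/c4.png',np.hstack([cv2.resize(T[150:260,225:335,::-1],(400,400)),cv2.resize(s[130:220,230:360,::-1],(400,400))]))
from scipy.spatial.transform import Rotation as R
o=get_obs();print(o['ee_pos'],R.from_rotvec(o['orientation']).as_matrix().round(3).tolist())
E
```

```text
t: 21.68
ee_pos: [453.5, 191.7, 38.6]
orientation: [-3.141, 0.001, -0.001]
ft_force: [-0.1, -0.6, -0.6]
width: 48.6
grasp_force: 30.0
t: 22.1
ee_pos: [453.3, 191.6, 38.3]
orientation: [-3.142, 0.001, -0.0]
ft_force: [0.5, 0.7, -0.7]
width: 68.4
grasp_force: 0.0
t: 22.77
ee_pos: [453.6, 191.7, 174.4]
orientation: [-3.141, 0.001, -0.004]
ft_force: [-0.9, -0.2, -0.5]
width: 68.4
grasp_force: 0.0
t: 24.43
ee_pos: [527.0, 191.1, 171.3]
orientation: [-2.215, -2.225, 0.005]
ft_force: [-0.9, 0.0, -0.0]
width: 48.3
grasp_force: 0.0
t: 24.68
ee_pos: [527.6, 191.3, 172.3]
orientation: [-2.225, -2.217, 0.002]
ft_force: [0.4, 1.4, -0.6]
width: 48.2
grasp_force: 0.0
[527.9286439  191.43170031 172.72893436] [[0.003, 1.0, -0.001], [1.0, -0.003, -0.0], [-0.0, -0.001, -1.0]]
```

View pics/c4.png

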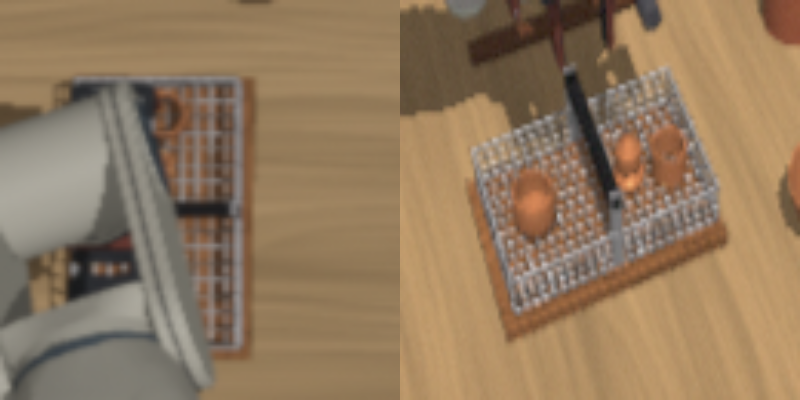

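All three pieces stand in the basket: cup (535,200), finial (628,160) and band (668,155) in the right crop. The fingers straddle the bar. Descend with a narrower opening and grip the bar.

```bash
python3 -m creep '{"delta_pos":[[0,0,0.01],[0,0,0.015],[0,0,0.015],[0,0,0.015],[0,0,0.015],[0,0,0.01],[0,0,0.008],[0,0,0.004],[0,0,0],[0,0,0]],"twist":[[0,0,0],[0,0,0],[0,0,0],[0,0,0],[0,0,0],[0,0,0],[0,0,0],[0,0,0],[0,0,0],[0,0,0]]}' 0.38
python3 -m creep '{"delta_pos":[[0,0,0],[0,0,0],[0,0,0],[0,0,0],[0,0,0],[0,0,0],[0,0,0],[0,0,0]],"twist":[[0,0,0],[0,0,0],[0,0,0],[0,0,0],[0,0,0],[0,0,0],[0,0,0],[0,0,0]]}' 0
```

```text
t: 25.62
ee_pos: [528.4, 191.6, 81.3]
orientation: [2.222, 2.22, 0.0]
ft_force: [-0.7, 0.5, 0.9]
width: 33.4
grasp_force: 0.0
t: 26.28
ee_pos: [529.1, 191.8, 81.8]
orientation: [2.222, 2.22, 0.003]
ft_force: [2.3, -0.6, 6.1]
width: 13.6
grasp_force: 30.0
```

Bar gripped (13.6 mm). Lift 120 mm slowly.

```bash
python3 -m creep '{"delta_pos":[[0,0,-0.002],[0,0,-0.004],[0,0,-0.007],[0,0,-0.008],[0,0,-0.008],[0,0,-0.008],[0,0,-0.008],[0,0,-0.008],[0,0,-0.008],[0,0,-0.008],[0,0,-0.008],[0,0,-0.008],[0,0,-0.008],[0,0,-0.008],[0,0,-0.008],[0,0,-0.006],[0,0,-0.005],[0,0,-0.003],[0,0,-0.001],[0,0,0]],"twist":[[0,0,0],[0,0,0],[0,0,0],[0,0,0],[0,0,0],[0,0,0],[0,0,0],[0,0,0],[0,0,0],[0,0,0],[0,0,0],[0,0,0],[0,0,0],[0,0,0],[0,0,0],[0,0,0],[0,0,0],[0,0,0],[0,0,0],[0,0,0]]}'
python3 -m creep '{"delta_pos":[[0,0,0],[0,0,0],[0,0,0],[0,0,0],[0,0,0],[0,0,0],[0,0,0],[0,0,0],[0,0,0],[0,0,0],[0,0,0],[0,0,0]],"twist":[[0,0,0],[0,0,0],[0,0,0],[0,0,0],[0,0,0],[0,0,0],[0,0,0],[0,0,0],[0,0,0],[0,0,0],[0,0,0],[0,0,0]]}'
python3 - <<'E'
from h import *
s,d=get_image('side')
cv2.imwrite('pics/c5.png',cv2.resize(s[60:220,200:400,::-1],(750,600)))
P=cloud('side',d.astype(float));v,u=np.indices(d.shape);im=s.astype(int)
E
```

```text
t: 27.95
ee_pos: [528.2, 191.5, 205.3]
orientation: [2.222, 2.221, 0.0]
ft_force: [0.5, 0.1, -6.5]
width: 13.4
grasp_force: 30.0
t: 28.95
ee_pos: [528.2, 191.5, 205.2]
orientation: [-2.222, -2.221, 0.0]
ft_force: [0.1, 0.5, -6.0]
width: 12.9
grasp_force: 30.0
```

View pics/c5.png

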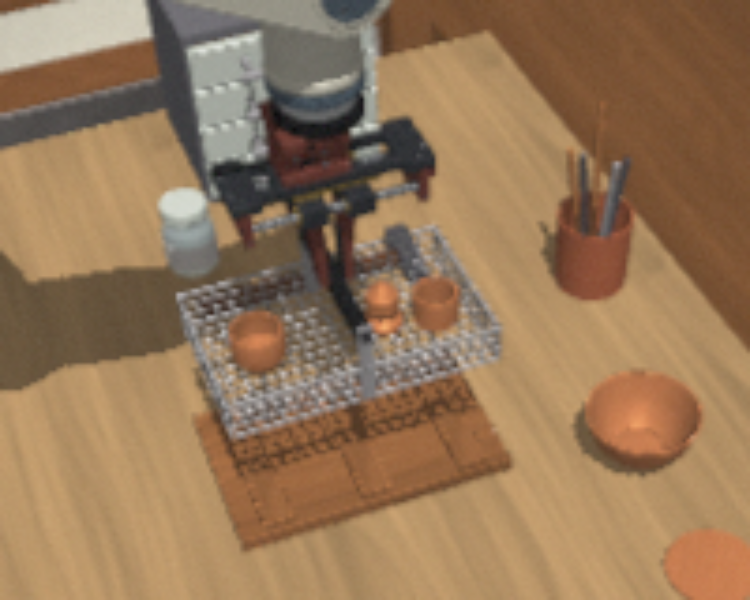

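The basket hangs level about 123 mm above the board, around (340,330), with cup, finial and band upright in it. The 6.2 N load is steady.

```bash
python3 -c "
from workcell import *
print(close_job())"
```

```text
the job is handed in; nothing more can be done
None
```

The job is handed in: cup, band and finial are in the basket, which the arm is holding level and still by its handle about 12 cm above the board; `close_job()` returned no verdict.

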